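# Hold the self-closing polisher drawer open at its mark

### The job

Look which polisher, red or green, stands in the white job tray, take hold of the front of the drawer of that colour and pull it out until the outer face of its front panel is level with the yellow mark beside it. The drawer springs shut when let go, so keep it there: finish while still holding it at the mark, ready for someone to take a fresh polisher. Leave the other drawer shut and the things on the bench where they are.

Things in the scene. Friction and masses are not known exactly. Their poses are not given: they have to be found in the camera images.
- tray: white open rectangular job tray 130 x 110 x 22 mm with a brass ring lying in one corner, fixed to the bench; origin under its centre. The polisher standing in it decides which drawer is wanted
- dish: round blue dish, 110 mm across and 22 mm high, for spent polishers, fixed; origin under its centre. The other polisher stands in it and plays no part. Tray and dish may change sides
- red_polisher: red rubber polisher, upright loose cylinder 26 mm across, 32 mm high, standing in the tray or in the dish; origin at the centre of its underside; to be left alone
- red_unit: grey cabinet of the red drawer, fixed: 160 mm wide (y), 215 deep (x), 85 high, red strip on its roof; origin under its centre, 4 mm above the bench; +x points into it: the drawer comes out along -x. The two cabinets stand side by side, parallel, 240 mm apart, and may change places. An aluminium rail, 16 mm wide, 20 high, runs forward from it, 90 mm to its +y side
- red_pull: front of the red drawer, moves with it: white panel 148 mm wide (y), 66 high, 10 thick, with a red upright fin as handle. Origin: middle of the lower edge of the panel's outer face, 16 mm above the bench; -x points outwards. The fin sticks out 50 mm, is 16 mm thick (y), spans 26 to 66 mm above the origin (top 7 mm below the cabinet's roof): pinch it across y from above
- red_grip (a point): point to grip in the fin of the red drawer: 32 mm out from the panel's outer face, 48 mm above the panel's lower edge (18 mm below the fin's top), in the middle of its thickness; about 64 mm above the bench. The drawer is shut at the start and slides out up to 130 mm; a spring pulls it shut with about 4 N when shut, growing 0.6 N per 10 mm (up to 10 N at the mark)
- red_mark: mark of the red drawer: yellow upright blade 4 mm thick (x), 30 wide (y), 65 high, on the rail at the drawer's +y side, fixed, 45 to 95 mm in front of the shut drawer's panel. Axes as the cabinet's; origin at the blade's lower edge, mid thickness: the drawer is at the mark when the panel's outer face (not the fin's end) has x = 0 in this frame. The panel passes beside the blade
- green_polisher: green rubber polisher, upright loose cylinder 26 mm across, 32 mm high, standing in the tray or in the dish; origin at the centre of its underside; to be left alone
- green_unit: grey cabinet of the green drawer, fixed: 160 mm wide (y), 215 deep (x), 85 high, green strip on its roof; origin under its centre, 4 mm above the bench; +x points into it: the drawer comes out along -x. The two cabinets stand side by side, parallel, 240 mm apart, and may change places. An aluminium rail, 16 mm wide, 20 high, runs forward from it, 90 mm to its +y side
- green_pull: front of the green drawer, moves with it: white panel 148 mm wide (y), 66 high, 10 thick, with a green upright fin as handle. Origin: middle of the lower edge of the panel's outer face, 16 mm above the bench; -x points outwards. The fin sticks out 50 mm, is 16 mm thick (y), spans 26 to 66 mm above the origin (top 7 mm below the cabinet's roof): pinch it across y from above
- green_grip (a point): point to grip in the fin of the green drawer: 32 mm out from the panel's outer face, 48 mm above the panel's lower edge (18 mm below the fin's top), in the middle of its thickness; about 64 mm above the bench. The drawer is shut at the start and slides out up to 130 mm; a spring pulls it shut with about 4 N when shut, growing 0.6 N per 10 mm (up to 10 N at the mark)
- green_mark: mark of the green drawer: yellow upright blade 4 mm thick (x), 30 wide (y), 65 high, on the rail at the drawer's +y side, fixed, 45 to 95 mm in front of the shut drawer's panel. Axes as the cabinet's; origin at the blade's lower edge, mid thickness: the drawer is at the mark when the panel's outer face (not the fin's end) has x = 0 in this frame. The panel passes beside the blade
- tin: round flat tin 62 mm across, 36 mm high, white lid, loose on the bench; origin under its centre; to be left alone
- stapler: black stapler 140 x 36 x 55 mm, loose on the bench; origin under its centre, long axis x; to be left alone
Things that resemble listed ones, but are neither listed nor needed, are in the scene too. Several things have the shape of the tray; the one meant has the colours described above.

How it is judged:
By the outcome, as a careful person would: the job done as asked, in the order asked, and still so for the second after the job is handed in, while the arm keeps its last pose, push and grip.
It also fails if it takes over 32 s, if anything falls off the work surface, if the arm or the gripper's body presses on something with over 40 N, if the wrist force passes 120 N, or if a joint passes its speed limit or range.

### The arm

A 6-joint arm with a two-finger parallel gripper is mounted at the origin on the work surface. World frame = base frame: x ahead of the robot, y to its left, z up, the work surface at z = 0. Lengths are in mm, angles in rad, forces in N, time in s.
With the tool pointing down it reaches from about 350 to 875 mm from the base axis. Payload 4.2 kg.
Tool frame: the origin (TCP) lies at the very end of the fingers, on their centre line; the grasp point (between the pads) lies 19 mm behind it; z points along the fingers, y is the line along which they close (so a half turn about z gives the same grasp; the last joint's range is limited). The gripper opens to 85 mm and grips with 20 to 120 N. Pads are 22 mm wide; open, the fingers measure 114 mm over their backs; the gripper's body (76 mm by 85 mm) begins 54 mm behind the grasp point. The pads swing forward as they close: fully open they stand 13 mm farther back than shut.
Start: joints at [-0.945, 0.385, 0.008, 0, -1.194, -0.259], TCP at [224.158, -583.397, 231.312] pointing down, gripper open.
Joint ranges: [-3.14, 3.14], [-1.21, 2.06], [-1.07, 1.41], [-3.16, 2.05], [-2.99, -0.16], [-3.1, 3.1]. Speed limits (rad/s): [2.79, 2.79, 3.14, 3.14, 3.14, 3.14].

### API

Orientations are given as a unit quaternion [x, y, z, w].
In Python, from bench import read_state, get_image, get_calibration, job_done gives the robot as it stands.
- The arm moves only by the shell command python3 -m creep 'ROWS'. ROWS is a JSON object of lists of equal length, an entry for each row: "translation": the shift along the world's x, y, z in cm, a list of three; "delta_rot": the turn, a rotation vector about the world's x, y, z in degrees, a list of three; "hand": the finger opening in cm, from 0 to 8.54. A call has 1 to 8 rows; each row is the pose to reach, as a shift and turn from the pose commanded when the call began; what a row does not reach only later rows make up. A row lasts 1/8 s, in which the tool goes at most 62.5 mm and 10.7 degrees, less where a joint would pass 70% of its speed; a pose out of reach is approached as far as the arm can. A call with a gripper value outside its range is refused whole. The fingers move at their own pace and stop on an object; the grip force is fixed at half the most. Time passes only in rows, so rows that repeat a pose let the fingers close. It gives the time, the measured TCP pose, the force, the opening and the grip force at its end, in the units of the state.
- read_state(): the state, without advancing time (a new reading comes with each control period).
- get_image(name): name is "scene" or "top" or "wrist"; returns (picture, depth): 384x512x3 uint8, red, green, blue; 384x512 float32, mm along the optical axis (not along the pixel's ray), 0 where there is no reading.
- get_calibration(name): a dict with "intrinsics" (3x3 intrinsics, pixels), "dist" ([k1, k2, p1, p2, k3] as OpenCV has them; the pictures are not rectified), "xyz" and "attitude" of the camera in the world. Camera axes: x right, y down, z forward; pixel columns grow to the right and rows downward; lengths in mm; the calibration is good to about 2 mm. A picture is of the moment at which its call begins: read the wrist's pose just before it. get_calibration takes no time and is no camera call; for the wrist camera it gives the pose at the moment of the call.
- job_done(): hands the job in; it is judged then, once.
The state is a dict: "clock": time; "joints": joint angles; "joint_vel": joint speeds; "joint_efforts": joint torques, N m; "position": TCP position; "ee_rot": TCP orientation; "contact_force": force on the tool from outside, world axes, zero at the start; "wrist_torque": the same for the moment, N m; "gripper_width": finger opening in mm; "grasp_force": force on a finger pad.
Only numpy, scipy, OpenCV 4.12 (cv2) and the standard library are available. Lean on these libraries where they do the work, as an engineer would, in place of code of your own. Each camera call takes 0.05 s, during which the arm holds its last target. There are 200 camera calls.

## Working session

There is one attempt and no reset: what is moved stays moved. The work goes in short steps, Python scripts to look and compute and a shell command to move; the robot and the scene stay as the last step left them, time stands still between calls to the robot, and variables do not carry over. Pictures are saved under pics/ and viewed, at most 10 in all, crops included, and the job is handed in when it is done.

```bash
mkdir -p pics
cat > h.py <<'E'
import numpy as np, cv2
from bench import *
from scipy.spatial.transform import Rotation as R
def cam(n):
    c=get_calibration(n); a=np.array(c["attitude"],float)
    M=R.from_quat(a).as_matrix() if a.size==4 else a.reshape(3,3)
    return np.array(c["intrinsics"],float).reshape(3,3),np.array(c["dist"],float),np.array(c["xyz"],float),M
def rays(c,px):
    K,d,t,M=c
    p=cv2.undistortPoints(np.array(px,float).reshape(-1,1,2),K,d)[:,0]
    return np.c_[p,np.ones(len(p))]@M.T
def onz(c,px,z):
    r=rays(c,px); return c[2]+r*((z-c[2][2])/r[:,2])[:,None]
E
python3 - <<'E'
from h import *
for n in("top","scene"):
    im,d=get_image(n); np.savez(f"pics/{n}.npz",im=im,d=d); cv2.imwrite(f"pics/{n}.png",im[:,:,::-1])
    c=get_calibration(n); print(c["xyz"],c["attitude"],c["intrinsics"])
print(read_state())
E
```

```text
[ 287.96619446  -58.48679587 1604.95136458] [-0.69495339  0.71477761 -0.05407805  0.05664202] [[399.72331804   0.         258.8582814 ]
 [  0.         399.72331804 194.7638645 ]
 [  0.           0.           1.        ]]
[1437.86368133   10.61747063  754.64960443] [ 0.59362033  0.67383173 -0.32143728 -0.30040603] [[347.42979248   0.         256.0120685 ]
 [  0.         347.42979248 190.0093619 ]
 [  0.           0.           1.        ]]
{'clock': 0.1, 'joints': array([-9.45393587e-01,  3.85471160e-01,  6.72795748e-03, -4.42193843e-04,
       -1.19400365e+00, -2.58583697e-01]), 'joint_vel': array([ 9.26280229e-05, -7.59141443e-04,  2.31849115e-03,  3.67313785e-03,
        1.19053258e-03, -1.02106566e-03]), 'joint_efforts': array([ 1.14255075e-03, -3.93319058e+01,  1.88929349e+01,  4.19800177e+00,
       -2.58468732e-03,  3.89273254e-06]), 'position': array([ 223.96554487, -582.91542893,  230.32152537]), 'ee_rot': array([-1.82302688e-01,  9.83241952e-01,  9.69444515e-04, -2.31402246e-04]), 'contact_force': array([ 0.81732859,  0.15886885, -0.22524564]), 'wrist_torque': array([ 0.00698021,  0.02000386, -0.03137851]), 'grasp_force': 0.0, 'gripper_width': 85.28182226727957}
```

View pics/top.png

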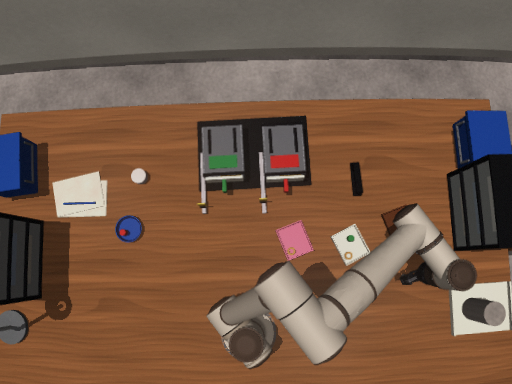

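View pics/scene.png

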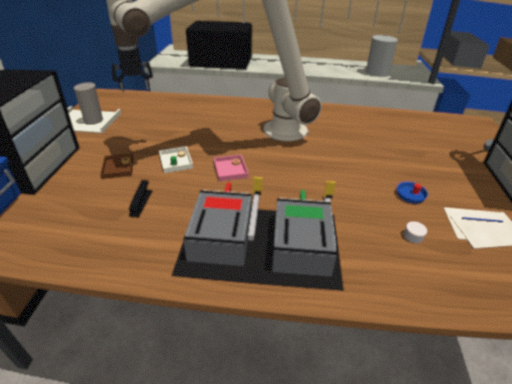

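The top view shows three tray shapes: white at (350,245), holding a green polisher, pink at (295,240) and brown at (398,220). Only the white one fits "white with a brass ring". The red polisher is in the blue dish at (128,229). The green unit is at (222,150), with its fin at (225,186) and its mark near (204,206). I'll confirm with a crop and take coarse positions.

Run:
```python
from h import *
im=np.load("pics/top.npz")["im"]; c=cam("top")
a=cv2.resize(im[215:275,270:380],None,fx=5,fy=5,interpolation=cv2.INTER_CUBIC)
b=cv2.resize(im[115:220,190:315],None,fx=4.4,fy=4.4,interpolation=cv2.INTER_CUBIC)
o=np.zeros((300+b.shape[0]-170,0,3),np.uint8)
cv2.imwrite("pics/crop.png",np.vstack([cv2.resize(a,(550,240)),cv2.resize(b,(550,350))])[:,:,::-1])
h=cv2.cvtColor(im,cv2.COLOR_RGB2HSV)
def blobs(m,z,n):
    k,l,s,ce=cv2.connectedComponentsWithStats(m.astype(np.uint8))
    for i in range(1,k):
        if s[i,4]>3: print(n,s[i],ce[i].round(1),onz(c,[ce[i]],z)[0].round(1))
box=np.zeros(im.shape[:2],bool); box[115:220,190:315]=1
blobs(box&(h[...,0]>45)&(h[...,0]<75)&(h[...,1]>120),82,"green")
blobs(box&(h[...,0]>20)&(h[...,0]<32)&(h[...,1]>150)&(h[...,2]>120),89,"yellow")
blobs(box&((h[...,0]<4)|(h[...,0]>176))&(h[...,1]>180)&(h[...,2]>100),89,"red")
```

```text
green [210 156  27  12 300] [222.9 161.5] [664.7  80.9  82. ]
green [222 180   5  12  41] [223.8 185.7] [568.2  78.6  82. ]
yellow [259 198   5   2   6] [260.8 198.7] [512.2 -63.5  89. ]
yellow [198 203   6   2   9] [200.  203.7] [499.5 170.6  89. ]
red [271 155  28  13 319] [284.3 161. ] [ 657.9 -159.    89. ]
red [284 179   5  13  52] [285.7 185.5] [ 560.9 -160.7   89. ]
```

View pics/crop.png

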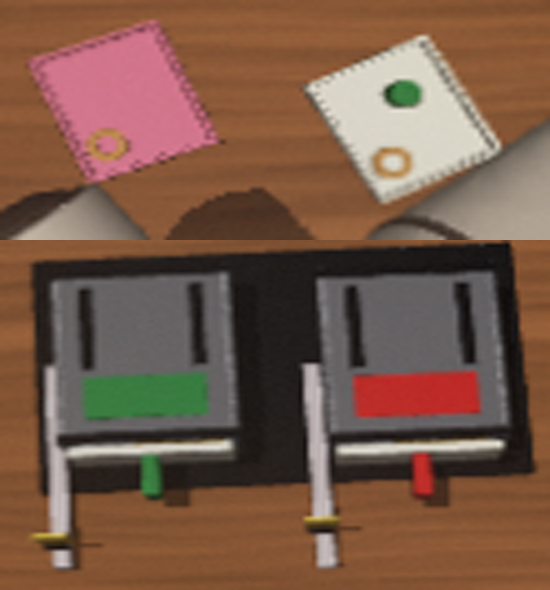

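The crop confirms it: the white tray with the brass ring holds the green polisher, so the green drawer is the one wanted. Next I'll move above it for a wrist view, which also needs a turn of about -21° about z.

```bash
python3 -m creep '{"translation":[[3,5,2],[6,11,4],[8,16,6],[10,22,8],[13,28,8],[16,34,8],[18,39,8],[20,44,8]],"delta_rot":[[0,0,-3],[0,0,-6],[0,0,-9],[0,0,-12],[0,0,-15],[0,0,-18],[0,0,-20],[0,0,-21]],"hand":[8.5,8.5,8.5,8.5,8.5,8.5,8.5,8.5]}'
python3 - <<'E'
from h import *
s=read_state();c=cam("wrist");M=R.from_quat(s["ee_rot"]).as_matrix()
print(s["position"],M.round(3),M.T@(c[2]-s["position"]),(M.T@c[3]).round(3),c[0])
E
```

```text
clock: 1.1
position: [424.4, -141.3, 311.2]
ee_rot: [0.0, 1.0, 0.0, -0.0]
contact_force: [0.9, 0.1, -0.6]
gripper_width: 85.0
grasp_force: 0.0
[ 424.35269436 -141.32664817  311.16341219] [[-1.  0. -0.]
 [ 0.  1.  0.]
 [ 0.  0. -1.]] [  79.82996542   -0.40472408 -142.37180385] [[ 0.    -0.95  -0.311]
 [ 1.     0.     0.   ]
 [-0.    -0.311  0.95 ]] [[282.18410788   0.         252.8762895 ]
 [  0.         282.18410788 189.18951338]
 [  0.           0.           1.        ]]
```

```bash
python3 -m creep '{"translation":[[1,5,-1],[3,10,-3],[4,15,-5],[5,20,-7],[6.5,24,-8],[6.5,24,-8],[6.5,24,-8]],"delta_rot":[[0,0,0],[0,0,0],[0,0,0],[0,0,0],[0,0,0],[0,0,0],[0,0,0]],"hand":[8.5,8.5,8.5,8.5,8.5,8.5,8.5]}'
python3 - <<'E'
from h import *
c=get_calibration("wrist"); im,d=get_image("wrist"); np.savez("pics/w1.npz",im=im,d=d,t=c["xyz"],a=c["attitude"]); cv2.imwrite("pics/w1.png",im[:,:,::-1])
E
```

```text
clock: 1.98
position: [488.8, 96.4, 231.0]
ee_rot: [-0.0, 1.0, -0.0, -0.0]
contact_force: [-0.5, 0.3, -0.1]
gripper_width: 85.0
grasp_force: 0.0
```

View pics/w1.png

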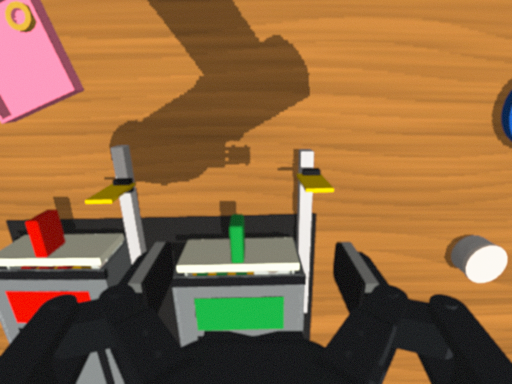

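The wrist view has image up = -x and right = +y. The green fin is at (237,237), the top edge of its panel runs along row ~267, and its yellow mark is at (317,187). I'll measure using the depth image and take an enlarged crop.

```bash
cat >> h.py <<'E'
def load(f):
    z=np.load(f); K,d,_,_=cam("wrist"); M=R.from_quat(z["a"]).as_matrix()
    return z["im"],z["d"],(K,d,z["t"],M)
def pts(c,d,m):
    v,u=np.nonzero(m&(d>0)); r=rays(c,np.c_[u,v])
    return np.c_[u,v],c[2]+r*(d[v,u])[:,None]
E
python3 - <<'E'
from h import *
im,d,c=load("pics/w1.npz"); h=cv2.cvtColor(im,cv2.COLOR_RGB2HSV)
u,v=np.meshgrid(np.arange(512),np.arange(384))
def rep(n,m):
    p,X=pts(c,d,m); print(n,len(p),"px",p.min(0),p.max(0)); print(np.percentile(X,[2,10,50,90,98],axis=0).round(1).tolist()); return p,X
fin=(h[...,0]>45)&(h[...,0]<75)&(h[...,1]>120)&(u>220)&(u<250)&(v>200)&(v<270)
p,X=rep("fin",fin)
t=X[:,2]>79; print("fintop",t.sum(),X[t].mean(0),X[t].min(0),X[t].max(0), np.polyfit(X[t,0],X[t,1],1))
y=(h[...,0]>22)&(h[...,0]<32)&(h[...,1]>150)&(h[...,2]>80)&(u>290)&(u<340)&(v>160)&(v<200)
p,X=rep("mark",y); print(np.polyfit(X[:,1],X[:,0],1))
y2=(h[...,0]>22)&(h[...,0]<32)&(h[...,1]>150)&(h[...,2]>80)&(u>80)&(u<140)&(v>170)&(v<210); rep("mark2",y2)
for uu in (190,215,260,290):
  for vv in range(240,282,3):
    w=np.array([[uu,vv]]); X=c[2]+rays(c,w)[0]*d[vv,uu]; print(uu,vv,im[vv,uu],X.round(1))
st=(h[...,0]>45)&(h[...,0]<75)&(h[...,1]>120)&(v>290)&(v<330); rep("strip",st)
cv2.imwrite("pics/w1c.png",cv2.resize(im[160:290,170:340],None,fx=4.5,fy=4.5,interpolation=cv2.INTER_CUBIC)[:,:,::-1])
E
```

```text
fin 679 px [228 215] [244 262]
[[548.7, 67.9, 4.2], [549.2, 70.3, 56.0], [564.8, 76.9, 81.1], [590.2, 83.4, 82.4], [596.1, 84.3, 83.1]]
fintop 471 [571.42992013  76.71223094  81.55496504] [549.15845627  68.36641049  79.01181692] [597.02303852  84.44497946  83.41327173] [3.79109438e-02 5.50487833e+01]
mark 470 px [297 174] [333 192]
[[500.5, 151.8, 28.8], [500.8, 154.2, 38.7], [501.4, 166.1, 69.6], [503.2, 178.4, 88.8], [505.3, 181.2, 89.7]]
[1.37662631e-01 4.79142900e+02]
mark2 510 px [ 85 183] [134 203]
[[513.8, -131.7, -0.1], [514.1, -84.7, 37.1], [514.6, -70.8, 68.2], [516.9, -58.6, 88.7], [552.2, -57.5, 89.5]]
190 240 [112 110  97] [601.3   7.   17.1]
190 243 [133 131 114] [599.6   9.6  28.8]
190 246 [131 129 114] [599.8  11.3  36.8]
190 249 [133 132 116] [600.3  12.8  43.9]
190 252 [128 128 111] [599.5  14.7  52.8]
190 255 [132 129 113] [599.3  16.3  60.5]
190 258 [132 129 112] [599.9  17.6  66.5]
190 261 [129 128 111] [600.1  18.9  73. ]
190 264 [176 173 151] [599.6  20.5  80.4]
190 267 [253 253 245] [603.3  20.4  81. ]
190 270 [254 254 246] [606.5  20.5  82.6]
190 273 [141 142
[... 1291 characters left out ...]
597.3 147.6  24.2]
290 243 [130 129 114] [597.8 146.7  31.7]
290 246 [132 131 115] [597.4 145.6  40.5]
290 249 [130 128 113] [597.2 144.5  48.7]
290 252 [131 130 113] [596.5 143.5  57.3]
290 255 [132 132 116] [596.5 142.5  64.7]
290 258 [129 126 110] [596.6 141.7  71.4]
290 261 [128 127 111] [595.8 140.7  79.4]
290 264 [254 255 243] [598.8 140.6  81.1]
290 267 [253 253 246] [602.7 140.7  81.6]
290 270 [218 219 193] [629.5 146.   48.2]
290 273 [113 116 110] [609.3 140.7  84.3]
290 276 [52 53 54] [610.  140.1  89.3]
290 279 [33 34 37] [614.3 140.3  89.2]
strip 2769 px [194 297] [283 329]
[[641.2, 27.0, 88.3], [645.2, 35.8, 88.8], [664.3, 79.8, 89.6], [685.0, 123.4, 90.4], [689.2, 132.1, 90.9]]
```

View pics/w1c.png

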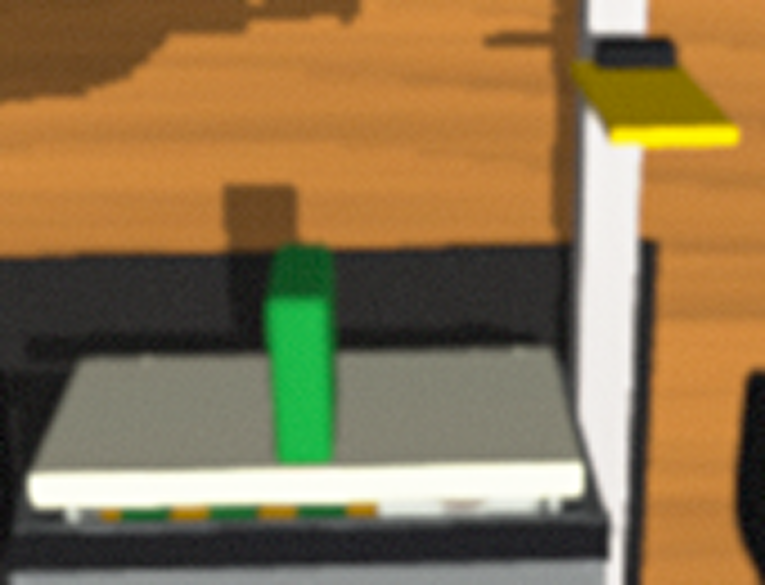

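```bash
cat >> h.py <<'E'
def measure(f,u0,u1,v0,v1,uf0,uf1):
    im,d,c=load(f); h=cv2.cvtColor(im,cv2.COLOR_RGB2HSV)
    u,v=np.meshgrid(np.arange(512),np.arange(384))
    m=(u>u0)&(u<u1)&(v>v0)&(v<v1)&((u<uf0)|(u>uf1))&(h[...,1]<60)&(im[...,0]>115)&(im[...,0]<150)
    _,X=pts(c,d,m); X=X[(X[:,2]>25)&(X[:,2]<78)]
    for _ in range(3):
        k=np.polyfit(X[:,1],X[:,0],1); r=X[:,0]-np.polyval(k,X[:,1]); X=X[abs(r)<2.5*r.std()+.1]
    y=(h[...,0]>22)&(h[...,0]<32)&(h[...,1]>150)&(h[...,2]>80)
    n,l,s,ce=cv2.connectedComponentsWithStats(y.astype(np.uint8))
    print("face",len(X),k,"yaw deg",-np.degrees(np.arctan(k[0])))
    for i in range(1,n):
        if s[i,4]<150: continue
        _,P=pts(c,d,cv2.erode((l==i).astype(np.uint8),np.ones((2,2)))>0)
        F=P[(P[:,2]>35)&(P[:,2]<80)]; q=np.median(F,0)
        T=P[P[:,2]>86]
        print("mark",ce[i],"front",q.round(1),"slope",np.polyfit(F[:,1],F[:,0],1),"top mid",np.median(T,0).round(1),"gap face->mark mid",((q[0]-np.polyval(k,q[1]))*np.cos(np.arctan(k[0]))+2).round(2))
E
python3 - <<'E'
from h import *
measure("pics/w1.npz",182,298,243,262,225,248)
print(read_state()["position"])
E
```

```text
face 1557 [-2.31702724e-02  6.00502304e+02] yaw deg 1.3273213253576828
mark [314.85084034 183.41176471] front [501.2 165.3  60.1] slope [-2.97090621e-02  5.06179665e+02] top mid [502.6 167.3  88.6] gap face->mark mid -93.41
mark [108.63992172 194.05479452] front [514.5 -68.8  59.3] slope [5.20672388e-04 5.14606918e+02] top mid [516.  -69.6  88.6] gap face->mark mid -85.61
[488.85651116  96.04629052 231.34512253]
```

```bash
python3 -m creep '{"translation":[[4,-1,-3],[7.8,-2.1,-7],[7.8,-2.1,-10],[7.8,-2.1,-13],[7.8,-2.1,-16],[7.8,-2.1,-18.6],[7.8,-2.1,-18.6],[7.8,-2.1,-18.6]],"delta_rot":[[0,0,1.4],[0,0,1.4],[0,0,1.4],[0,0,1.4],[0,0,1.4],[0,0,1.4],[0,0,1.4],[0,0,1.4]],"hand":[8.5,8.5,8.5,8.5,8.5,8.5,5,5]}'
python3 - <<'E'
from h import *
c=get_calibration("wrist"); im,d=get_image("wrist"); np.savez("pics/w2.npz",im=im,d=d,t=c["xyz"],a=c["attitude"]); cv2.imwrite("pics/w2.png",im[:,:,::-1])
E
```

```text
clock: 3.02
position: [568.0, 75.2, 46.7]
ee_rot: [-0.012, 1.0, 0.0, 0.001]
contact_force: [-0.1, 0.5, -0.3]
gripper_width: 51.4
grasp_force: 0.0
```

View pics/w2.png

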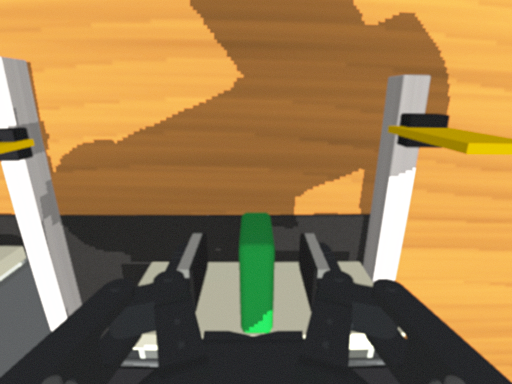

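The green fin, at (257,272), is centred between the fingers at (190,..) and (315,..). Closing now.

```bash
python3 -m creep '{"translation":[[0,0,0],[0,0,0],[0,0,0],[0,0,0],[0,0,0],[0,0,0]],"delta_rot":[[0,0,0],[0,0,0],[0,0,0],[0,0,0],[0,0,0],[0,0,0]],"hand":[0.8,0.8,0.8,0.8,0.8,0.8]}'
```

```text
clock: 3.82
position: [567.6, 76.7, 46.5]
ee_rot: [-0.013, 1.0, 0.001, 0.001]
contact_force: [-2.3, 4.7, 5.3]
gripper_width: 15.5
grasp_force: 59.9
```

```bash
python3 -m creep '{"translation":[[-0.6,0,0],[-1.8,0,0],[-3.2,-0.1,0],[-4.6,-0.1,0],[-6,-0.1,0],[-7.4,-0.2,0],[-8.5,-0.2,0],[-8.5,-0.2,0]],"delta_rot":[[0,0,0],[0,0,0],[0,0,0],[0,0,0],[0,0,0],[0,0,0],[0,0,0],[0,0,0]],"hand":[0.8,0.8,0.8,0.8,0.8,0.8,0.8,0.8]}'
python3 - <<'E'
from h import *
c=get_calibration("wrist"); im,d=get_image("wrist"); np.savez("pics/w3.npz",im=im,d=d,t=c["xyz"],a=c["attitude"]); cv2.imwrite("pics/w3.png",im[:,:,::-1])
E
```

```text
clock: 4.82
position: [484.9, 74.5, 46.5]
ee_rot: [-0.013, 1.0, 0.001, 0.004]
contact_force: [8.3, 0.1, -1.6]
gripper_width: 15.3
grasp_force: 58.9
```

View pics/w3.png

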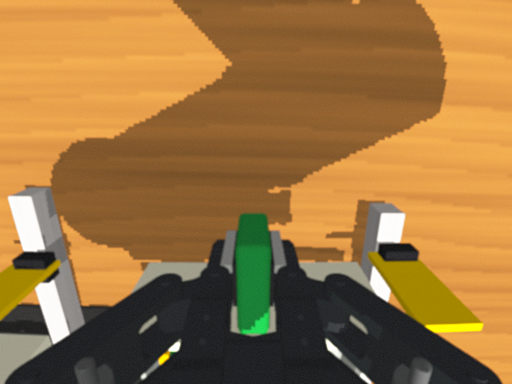

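The drawer has moved out. Its face shows at rows ~265-290 on both sides of the fin, and the mark is at (425,290). I'll measure the remaining gap in this frame.

Run:
```python
from h import *
im,d,c=load("pics/w3.npz"); h=cv2.cvtColor(im,cv2.COLOR_RGB2HSV)
u,v=np.meshgrid(np.arange(512),np.arange(384))
m=(v>262)&(v<300)&(((u>140)&(u<215))|((u>300)&(u<370)))
p,X=pts(c,d,m); s=(X[:,0]>495)&(X[:,0]<530)&(X[:,2]>18)&(X[:,2]<80); s&=h[p[:,1],p[:,0],1]<60
p,X=p[s],X[s]
for _ in range(4):
    k=np.polyfit(X[:,1],X[:,0],1); r=X[:,0]-np.polyval(k,X[:,1]); g=abs(r)<2.5*r.std()+.1; X=X[g]; p=p[g]
print("face",len(X),k,r.std(),p.min(0),p.max(0),X.min(0),X.max(0))
y=(h[...,0]>22)&(h[...,0]<32)&(h[...,1]>150)&(h[...,2]>80)&(u>365)
q,P=pts(c,d,cv2.erode(y.astype(np.uint8),np.ones((3,3)))>0)
F=P[(P[:,2]>30)&(P[:,2]<82)]; f=np.median(F,0); T=P[P[:,2]>87]
kf=np.polyfit(F[:,1],F[:,0],1); print("mark",len(F),f,kf,F[:,0].std(),"top",len(T),np.median(T,0) if len(T) else 0)
for b in (k[0],-0.0235): 
    x0=np.mean(X[:,0]-b*X[:,1]); print("gap",(f[0]-x0-b*f[1])+2)
print(read_state()["position"])
```

```text
face 1704 [-2.78368832e-02  5.17850540e+02] 0.4009572750005066 [141 263] [369 288] [512.88209381   1.53247751  18.02492714] [518.86541363 156.7467354   46.83732521]
mark 2826 [500.96046601 164.62882147  63.47311903] [-3.40572167e-02  5.06605454e+02] 0.570125014581814 top 484 [501.72132049 167.58794454  88.60334326]
gap -10.3073166298783
gap -10.687681065393749
[485.2301849   74.55340027  46.45410965]
```

```bash
python3 -m creep '{"translation":[[-0.4,0,0],[-0.8,0,0],[-1.05,0,0],[-1.05,0,0],[-1.05,0,0]],"delta_rot":[[0,0,0],[0,0,0],[0,0,0],[0,0,0],[0,0,0]],"hand":[0.8,0.8,0.8,0.8,0.8]}'
cat > gap.py <<'E'
from h import *
G=[]
for i in range(4):
    c=get_calibration("wrist"); im,d=get_image("wrist"); np.savez("pics/w4.npz",im=im,d=d,t=c["xyz"],a=c["attitude"]); cv2.imwrite("pics/w4.png",im[:,:,::-1])
    im,d,c=load("pics/w4.npz"); h=cv2.cvtColor(im,cv2.COLOR_RGB2HSV)
    u,v=np.meshgrid(np.arange(512),np.arange(384))
    m=(v>255)&(v<300)&(((u>140)&(u<215))|((u>300)&(u<370)))
    p,X=pts(c,d,m); s=(X[:,0]>485)&(X[:,0]<525)&(X[:,2]>18)&(X[:,2]<80); s&=h[p[:,1],p[:,0],1]<60; X=X[s]
    for _ in range(4):
        k=np.polyfit(X[:,1],X[:,0],1); r=X[:,0]-np.polyval(k,X[:,1]); X=X[abs(r)<2.5*r.std()+.1]
    y=(h[...,0]>22)&(h[...,0]<32)&(h[...,1]>150)&(h[...,2]>80)&(u>360)
    _,P=pts(c,d,cv2.erode(y.astype(np.uint8),np.ones((3,3)))>0)
    F=P[(P[:,2]>30)&(P[:,2]<82)]; f=np.median(F,0)
    b=-0.025; G.append(f[0]-b*f[1]-np.mean(X[:,0]-b*X[:,1])+2); print(len(X),k,f.round(1),G[-1])
print(np.mean(G)); s=read_state(); print(s["position"],s["grasp_force"],s["clock"])
E
python3 gap.py
```

```text
clock: 5.5
position: [475.2, 74.3, 46.4]
ee_rot: [-0.013, 1.0, 0.001, 0.004]
contact_force: [8.8, -2.5, -0.6]
gripper_width: 15.2
grasp_force: 59.2
1692 [-2.77665636e-02  5.08122095e+02] [500.9 167.   60.1] -0.8456041809702128
1707 [-2.79584164e-02  5.08163169e+02] [500.9 166.8  60.2] -0.8621381649444402
1688 [-2.79754839e-02  5.08157743e+02] [500.9 166.9  60.2] -0.8594387692745045
1700 [-2.78651922e-02  5.08163530e+02] [500.9 167.   60.1] -0.8736143085560002
-0.8601988559362894
[475.22642924  74.29027934  46.46270731] 59.156445264816284 5.7
```

View pics/w4.png

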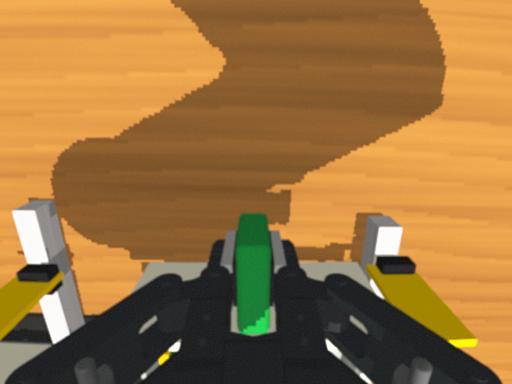

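The fin at (253,270) is held firmly and the mark is at (415,295). About 0.8 mm remains, so I'll make a small correction and check for creep.

```bash
python3 -m creep '{"translation":[[-0.08,0,0],[-0.08,0,0],[-0.08,0,0],[-0.08,0,0],[-0.08,0,0],[-0.08,0,0],[-0.08,0,0],[-0.08,0,0]],"delta_rot":[[0,0,0],[0,0,0],[0,0,0],[0,0,0],[0,0,0],[0,0,0],[0,0,0],[0,0,0]],"hand":[0.8,0.8,0.8,0.8,0.8,0.8,0.8,0.8]}'; python3 gap.py
```

```text
clock: 6.7
position: [474.5, 74.3, 46.4]
ee_rot: [-0.013, 1.0, 0.001, 0.004]
contact_force: [9.4, -2.1, -0.5]
gripper_width: 15.6
grasp_force: 59.0
1698 [-2.78759844e-02  5.07442855e+02] [500.9 167.2  59.8] -0.14091238542931706
1695 [-2.80892602e-02  5.07460172e+02] [500.9 167.1  59.7] -0.1653651082167471
1700 [-2.80748796e-02  5.07472804e+02] [500.9 167.2  59.5] -0.1797386415926212
1696 [-2.79302289e-02  5.07437750e+02] [500.9 167.3  59.7] -0.14398903915270012
-0.15750129359784637
[474.46423942  74.27014355  46.42959473] 59.00974094867706 6.9
```

The face is level with the mark to within 0.2 mm and the grip is steady, so I'm handing in.

```bash
python3 -c "from bench import job_done; print(job_done())"
```

```text
the job is handed in; nothing more can be done
None
```

The green polisher was in the white tray, so I pulled out the green drawer and handed in still holding it, with its front face measured about 0.2 mm from the yellow mark; the red drawer was left shut and nothing else was touched.

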